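Change over the interlocked sewing-bench supply

ROBOT

A 7-joint arm with a two-finger parallel gripper is mounted at the origin on the work surface. World frame = base frame: x ahead of the robot, y to its left, z up, the work surface at z = 0. Lengths are in mm, angles in rad, forces in N, time in s.
With the tool pointing down it reaches from about 350 to 900 mm from the base axis. Payload 8.1 kg.
Tool frame: the origin (TCP) lies on the centre line of the jaws, within the pads' length; the fingertips stand 14 mm ahead of it and the grasp point (between the pads) lies 5 mm behind it (arm.tip_extent is the distance from the TCP to the fingertips, in mm); z points along the fingers, y is the direction in which the jaws open and shut (so a half turn about z gives the same grasp; the last joint's range is limited). The gripper opens to 92 mm and grips with 3 to 60 N. Pads are 19 mm wide; open, the fingers measure 130 mm over their backs; the gripper's body (75 mm by 190 mm) begins 47 mm behind the grasp point.
Start: joints at [-1.45, 0.434, 0.025, 1.573, -0.012, 1.134, -0.075], TCP at [138.737, 609.42, 240.742] pointing down, gripper open.
Joint ranges: [-2.62, 2.62], [-0.44, 2.09], [-1.27, 1.32], [0.08, 2.57], [-1.32, 4.46], [0.12, 2], [-2.74, 2.74]. Speed limits (rad/s): [2.22, 2.22, 3.01, 3.01, 3.14, 3.14, 3.14].

INTERFACE

Orientations are given as a unit quaternion [w, x, y, z].
In Python, from rig import arm, viewer gives the robot as it stands.
- The arm moves only by the shell command python3 -m creep 'ROWS' [OPENING]. ROWS is JSON, a list of rows, each a list of 6 numbers: the shift along the world's x, y, z in units of 50 mm (1.0 is 50 mm), then the turn, a rotation vector about the world's x, y, z in degrees. In form: [[x, y, z, rx, ry, rz], ...]. A call has 1 to 12 rows; each row is the pose to reach, as a shift and turn from the pose commanded when the call began; what a row does not reach only later rows make up. A row lasts 1/10 s, in which the tool goes at most 50 mm and 8.59 degrees, less where a joint would pass 70% of its speed; a pose out of reach is approached as far as the arm can. A call with a gripper value outside its range is refused whole. OPENING is the closure, from -1 (fully open) to 1 (shut), set as the call begins (- or left out, the last holds). The fingers move at their own pace and stop on an object; the grip force is fixed at half the most. Time passes only in rows, so rows that repeat a pose let the fingers close. It gives the time, the measured TCP pose, the force and the opening at its end, in the units of the state.
- arm.observe(): the state, without advancing time (a new reading comes with each control period).
- viewer.get_image(name): name is "scene" or "top" or "wrist"; returns a dict with "pixels" (420x560x3 uint8, red, green, blue), "z_map" (420x560 float32, mm along the optical axis (not along the pixel's ray), 0 where there is no reading), "fov_y" (degrees; the focal length in pixels is half the picture's height over the tangent of half this angle, whatever the lens; pixels are square), "cx", "cy" (the principal point, pixels), "rvec" (rotation vector, rad) and "tvec" (3), from world to camera coordinates, as OpenCV has them; the wrist camera has in their place "mount" (4x4, takes a point from camera to tool coordinates, whose origin is the TCP and whose axes are the flange's). Camera axes: x right, y down, z forward; pixel columns grow to the right and rows downward; lengths in mm; the calibration is good to about 2 mm. A picture is of the moment at which its call begins: read the wrist's pose just before it.
- arm.close_job(): hands the job in, once; it reports no verdict.
The state is a dict: "time": time; "joint_pos": joint angles; "joint_velocities": joint speeds; "effort": joint torques, N m; "position": TCP position; "tool_rot": TCP orientation; "force": force on the tool from outside, world axes, zero at the start; "moment": the same for the moment, N m; "finger_gap": opening from 0.0 (shut) to 1.0 (fully open).
Only numpy, scipy, OpenCV 4.12 (cv2) and the standard library are available. Lean on these libraries where they do the work, as an engineer would, in place of code of your own. Each camera call takes 0.05 s, during which the arm holds its last target.

TASK

Change the sewing bench's supply box over to the pressing iron: turn the red isolator handle anticlockwise until you feel it come fully home on its stop, then turn the blue selector handle, which stays locked until the isolator is home, anticlockwise fully over onto its own stop. Do it gently: never force a handle that resists, and never press hard on a stop. Leave the spool, jar and tin where they stand, and take the hand away at the end.

Things in the scene. Friction and masses are not known exactly. Their poses are not given: they have to be found in the camera images.
- supply_box: Fixed grey supply box with a white top, 200 x 330 x 70 mm (x, y, z of its own frame). Origin: centre of its underside; z up; its -x side faces roughly towards the robot (yaw within 0.3 rad). The red isolator turns about a vertical axis at (0, -75 mm), on a yellow disc; the blue selector about a vertical axis at (0, +75 mm), on a grey disc.
- isolator_angle (a joint): Angle of the red handle (rad), growing anticlockwise seen from above; at 0 its arm points along the box's -x. Starts at 0 to 0.2. Its stop lies between 0.9 and 1.7, differently each time, as the handle is clamped at an unknown angle on its shaft: it can only be felt. Friction 0.30 N m (4 to 5 N at the knob); stays where it is left.
- isolator_knob (a point): Point on the red handle's upright black knob: a round post, 22 mm in diameter, 89 to 134 mm above the table, 70 mm from the isolator's axis; the point is on the post's axis, 112 mm above the table. Under it a flat red arm 18 mm wide, top at 89 mm, with a round 26 mm foot below the post, and a 44 mm hub, top at 92 mm, on the axis.
- selector_angle (a joint): Angle of the blue handle (rad), growing anticlockwise seen from above; at 0 its arm points 100 degrees anticlockwise from the box's +x (nearly along the box's +y). Starts at -0.2 to 0. Once freed it turns to its own stop at 1.25 (arm nearly along the box's -x). Friction 0.25 N m (about 3.5 N at the knob); stays where it is left.
- selector_knob (a point): Point on the blue handle's upright black knob, of the same shape and sizes as the isolator's: on the post's axis, 112 mm above the table, 70 mm from the selector's axis.
- isolator: The red handle with its hidden shaft parts; origin on its axis, at table height. A hidden sector on the shaft blocks the selector until the isolator is on its stop or within about 0.05 rad of it; once the selector is turned, the isolator is held in turn.
- selector: The blue handle with its hidden tongue; origin on its axis, at table height. While locked it cannot turn past about 0.02 rad.
- stops: The two hidden stops inside the box (origin: the box's own). The stops are faced with rubber and give a little (1 to 2 mm at the knob under 30 N). Stops and interlock are made for a push of up to about 30 N on a knob; much more bends them. The stops act 60 mm, the interlock tongue 120 mm from the handles' axes.
- spool: Loose bystander: orange thread spool, 52 mm in diameter, 58 mm high, upright; origin at the centre of its underside.
- button_jar: Loose bystander: amber glass jar with a red lid, 60 mm in diameter, 75 mm high, upright; origin at the centre of its underside.
- pin_tin: Loose bystander: flat round metal tin, 72 mm in diameter, 30 mm high; origin at the centre of its underside.

How it is judged:
By the outcome, as a careful person would: the job done as asked, in the order asked, and still so for the second after the job is handed in, with the robot touching nothing.
It also fails if it takes over 72 s, if anything falls off the work surface, if the arm or the gripper's body presses on something with over 40 N, if the wrist force passes 120 N, or if a joint passes its speed limit or range.

## Working session

There is one attempt and no reset: what is moved stays moved. The work goes in short steps, Python scripts to look and compute and a shell command to move; the robot and the scene stay as the last step left them, time stands still between calls to the robot, and variables do not carry over. Pictures are saved under pics/ and viewed, and the job is handed in when it is done.

```bash
ls; mkdir -p pics; python3 - <<'E'
from rig import arm, viewer
import cv2
print({k:v for k,v in arm.observe().items()})
for n in ("scene","top"):
    d=viewer.get_image(n)
    cv2.imwrite(f"pics/{n}0.png",d["pixels"][:,:,::-1])
    print(n,d["fov_y"],d["cx"],d["cy"],d["rvec"],d["tvec"],(d["z_map"]>0).mean())
E
```

```text
pics
{'time': 0.0, 'joint_pos': array([-1.44960937,  0.43518384,  0.02495889,  1.5741087 , -0.01160778,
        1.13401171, -0.07506947]), 'joint_velocities': array([ 1.52319438e-03, -3.52882693e-04, -3.89495908e-04,  1.68608652e-05,
        5.44119942e-04, -1.10044287e-04,  1.77878392e-03]), 'effort': array([-1.96187120e-04, -6.67849445e+01,  9.84974876e-01, -3.14467335e+01,
       -6.05249894e-02,  4.24798939e-02,  1.34370885e-04]), 'position': array([138.63559925, 608.91605929, 239.96462984]), 'tool_rot': array([-2.33812740e-05,  1.11674963e-01,  9.93744479e-01, -7.82958893e-04]), 'force': array([-0.37991699, -0.20413149, -0.19342323]), 'moment': array([-0.05337815,  0.02726431, -0.0060017 ]), 'finger_gap': 0.9993998072346469}
scene 43.80651575063185 275.9301988778303 214.93745286166282 [ 2.50085647  0.63629735 -0.20090772] [-571.52937373 -200.16973721 1368.7208222 ] 0.9959736394557823
top 46.40214729687282 276.88082523291837 216.34191547238387 [ 2.13280347 -2.13679498  0.17954906] [  24.97361062  642.50120392 1047.56364929] 0.996016156462585
```

View pics/scene0.png

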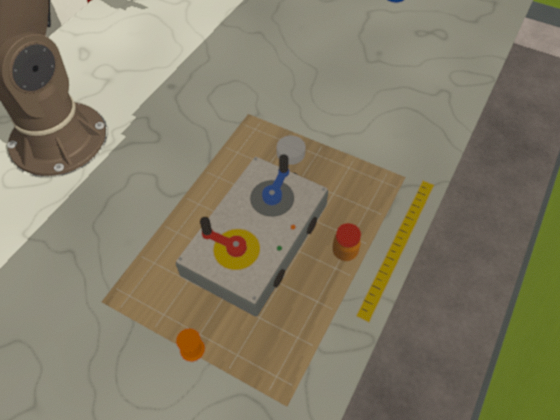

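View pics/top0.png

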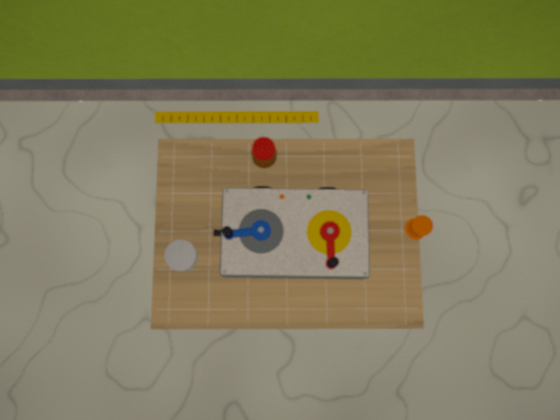

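The scene view shows the red handle (hub at about 235,245, knob at 206,227) and the blue handle (hub 272,195, knob 284,163). In the top view the red hub is at (330,231) with its knob at (332,263), and the blue hub is at (261,230) with its knob at (225,232). The tin is at (180,255), the jar at (263,150) and the spool at (420,227). Next I'll measure these.

```bash
cat > h.py <<'E'
import numpy as np, cv2
from rig import arm, viewer
def cam(n):
    d=viewer.get_image(n); f=210/np.tan(np.radians(d["fov_y"])/2)
    R=cv2.Rodrigues(np.array(d["rvec"],float))[0]; t=np.array(d["tvec"],float)
    return d,f,R,t
def cloud(d,f,R,t):
    v,u=np.mgrid[0:420,0:560]; z=d["z_map"]
    P=np.stack([(u-d["cx"])/f*z,(v-d["cy"])/f*z,z],-1)
    return (P-t)@R
def ray(d,f,R,t,u,v,h):
    r=R.T@np.array([(u-d["cx"])/f,(v-d["cy"])/f,1]); c=-R.T@t
    return c+r*(h-c[2])/r[2]
E
python3 - <<'E'
from h import *
for n in ("top","scene"):
    c=cam(n); d=c[0]; W=cloud(*c); hsv=cv2.cvtColor(d["pixels"],cv2.COLOR_RGB2HSV); H,S,V=[hsv[...,i].astype(int) for i in range(3)]
    z=W[...,2]; inb=(W[...,0]>350)&(W[...,0]<900)&(abs(W[...,1])<500)
    ms={"yellow":(abs(H-26)<6)&(S>180)&(z>60)&(z<85),"redhub":((H<6)|(H>174))&(S>170)&(z>84)&(z<100),"blue":(abs(H-110)<12)&(S>130)&(z>80)&(z<100),
     "knob":(z>122)&(z<145)&inb,"black":(V<60)&(z>75)&inb,"boxtop":(z>60)&(z<80)&inb,"orange":(z>48)&(z<66)&inb&(S>150)&(W[...,1]<-100),"mid":(z>66)&(z<84)&inb&(S>120)&(H<8),"tin":(z>22)&(z<38)&inb}
    for k,m in ms.items():
        nn,lab,st,ce=cv2.connectedComponentsWithStats(m.astype(np.uint8))
        for i in range(1,nn):
            if st[i,4]>25: 
                q=W[lab==i]; print(n,k,st[i,4],ce[i].round(1),q.mean(0).round(1),np.ptp(q,axis=0).round(0))
    m=ms["boxtop"].astype(np.uint8); cs=max(cv2.findContours(m,0,2)[0],key=cv2.contourArea)
    pts=np.array([ray(*c,*p[0],70)[:2] for p in cs],np.float32); print(n,"rect",cv2.minAreaRect(pts))
E
```

```text
top yellow 1002 [328.5 230.3] [608.3 -89.7  70.9] [92. 93. 13.]
top redhub 293 [329.6 236.9] [591.3 -89.8  90.1] [78. 37. 11.]
top blue 397 [254.  230.6] [605.3  73.4  90. ] [42. 86. 13.]
top knob 91 [226.1 230.9] [598.9 129.3 132.7] [20. 21. 16.]
top knob 89 [333.  261.7] [534.7 -91.2 132.7] [20. 21. 14.]
top black 83 [226.7 231.6] [596.  126.8 143. ] [ 147.  115. 1033.]
top black 70 [332.5 262. ] [532.8 -88.4 147. ] [  83.  124. 1019.]
top boxtop 435 [262.9 148.1] [795.7  55.2  73.7] [52. 50. 20.]
top boxtop 11494 [294.8 232.2] [605.  -15.7  69.6] [202. 329.  20.]
top orange 333 [421.7 225.2] [ 621.4 -299.7   57.2] [43. 46. 12.]
top mid 406 [263. 148.] [795.8  54.7  74.1] [52. 50. 14.]
top tin 45 [264. 163.] [773.4  53.6  29.5] [20. 54. 16.]
top tin 26 [412.4 229.7] [ 615.2 -286.7   28.1] [27. 19. 13.]
top tin 39 [216.5 233.3] [607.1 161.2  34.1] [14. 16. 13.]
top tin 791 [179.6 255. ] [558.1 244.4  29.6] [69. 71. 15.]
top rect ((604.6784057617188, -14.383743286132812), (324.280029296875, 196.7954864501953), 88.94239807128906)
scene yellow 930 [237.6 251.2] [613.5 -96.2  73.2] [94.
[... 583 characters left out ...]
 44.  4.]
scene boxtop 26 [178.7 336.8] [ 606.5 -307.3   61.4] [11. 23.  4.]
scene orange 443 [187.7 339.4] [ 623.9 -302.9   59.3] [47. 46. 10.]
scene mid 434 [348.  234.4] [800.6  49.4  76. ] [50. 52. 15.]
scene tin 535 [290.4 146.4] [561.3 241.   31.4] [73. 72. 15.]
scene tin 30 [320.8 208.1] [709.3 110.9  30.7] [ 2. 54. 16.]
scene tin 108 [299.2 244. ] [709.2   3.3  30.3] [ 10. 145.  16.]
scene tin 97 [343.5 252.2] [803.8  30.7  29.7] [58. 29. 16.]
scene tin 300 [232.9 292. ] [ 639.7 -165.8   30.2] [204. 110.  16.]
scene tin 57 [192.5 350.5] [ 635.  -310.5   29.2] [23. 30. 15.]
scene rect ((610.856201171875, -20.484832763671875), (330.5897521972656, 199.26821899414062), 89.09069061279297)
```

```bash
python3 -m creep '[[0.8,-1.4,0,0,0,2],[1.6,-2.8,0,0,0,4],[2.4,-4.2,0,0,0,6],[3.2,-5.6,0,0,0,8],[4,-7,0,0,0,10],[4.8,-8.4,0,0,0,12],[5.6,-9.8,0,0,0,14],[6.4,-11.2,0,0,0,14],[7.2,-12.6,0,0,0,14],[7.8,-13.7,0,0,0,14],[7.96,-14.06,0,0,0,14],[7.96,-14.06,0,0,0,14]]' 0.0; python3 - <<'E'
from h import *
print(arm.observe())
E
```

```text
time: 1.4
position: [436.0, 86.0, 241.0]
tool_rot: [0.0, -0.01, 1.0, 0.0]
force: [0.5, 0.2, -0.0]
finger_gap: 0.498
{'time': 1.4, 'joint_pos': array([-0.61940414,  0.13138037,  0.34463163,  2.01049647, -0.05279248,
        1.00719278,  1.342202  ]), 'joint_velocities': array([ 0.76643748,  0.23626773,  0.47268094, -0.2434761 , -0.15123321,
        0.03319702,  1.3057977 ]), 'effort': array([ -5.06947473, -42.05812097,   0.92716355, -26.65338635,
         0.57710158,   0.44212326,  -2.78163582]), 'position': array([435.98242733,  86.01128635, 241.01731119]), 'tool_rot': array([ 3.38083942e-04, -1.03669667e-02,  9.99946167e-01,  2.72780361e-04]), 'force': array([ 0.53965662,  0.23409083, -0.03671318]), 'moment': array([ 0.0027963 , -0.0723389 , -0.02321423]), 'finger_gap': 0.4979530254709948}
```

```bash
python3 -m creep '[[0.4,-0.7,0,0,0,-8],[0.8,-1.4,0,0,0,-16],[1.2,-2.1,0,0,0,-24],[1.6,-2.8,0,0,0,-32],[1.8,-3.2,0,0,0,-40],[1.9,-3.4,0,0,0,-48],[1.9,-3.4,0,0,0,-56],[1.9,-3.4,0,0,0,-64],[1.9,-3.4,0,0,0,-72],[1.9,-3.4,0,0,0,-80],[1.9,-3.4,0,0,0,-88],[1.9,-3.4,0,0,0,-96]]'
python3 -m creep '[[0,0,0,0,0,-8],[0,0,0,0,0,-16],[0,0,0,0,0,-24],[0,0,0,0,0,-32],[0,0,0,0,0,-40],[0,0,0,0,0,-48],[0,0,0,0,0,-56],[0,0,0,0,0,-64],[0,0,0,0,0,-72],[0,0,0,0,0,-80],[0,0,0,0,0,-84],[0,0,0,0,0,-84]]'; python3 - <<'E'
from h import *
o=arm.observe()
print(o['joint_pos'],o['position'],o['tool_rot'])
d=viewer.get_image("wrist"); cv2.imwrite("pics/w1.png",d["pixels"][:,:,::-1]); print(d["mount"],d["fov_y"],d["cx"],d["cy"])
np.savez("w1.npz",**{k:np.array(v) for k,v in d.items()},pos=o['position'],q=o['tool_rot'])
E
```

```text
time: 2.6
position: [530.3, -82.0, 240.7]
tool_rot: [-0.0, 0.738, 0.675, -0.0]
force: [1.1, 0.6, -0.1]
finger_gap: 0.502
time: 3.8
position: [530.4, -81.8, 240.5]
tool_rot: [0.0, 1.0, 0.01, -0.0]
force: [0.4, -0.5, 0.7]
finger_gap: 0.504
[-0.76397567  0.49464696  1.20004883  1.84672407 -0.50441214  1.15372597
 -0.93992587] [530.37264641 -81.83937995 240.47199989] [ 2.37814693e-04  9.99951100e-01  9.88186311e-03 -2.98951015e-04]
[[-4.97988324e-04 -9.53335390e-01 -3.01912879e-01  8.13970261e+01]
 [ 9.99998786e-01 -2.89946663e-05 -1.55788677e-03 -1.40193455e-01]
 [ 1.47643473e-03 -3.01913288e-01  9.53334247e-01 -1.44373484e+02]
 [ 0.00000000e+00  0.00000000e+00  0.00000000e+00  1.00000000e+00]] 66.73403615708308 281.57255917159506 203.4245731680534
```

View pics/w1.png

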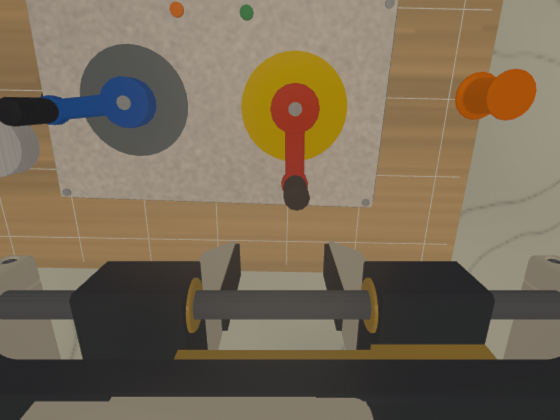

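The wrist view shows the red hub at (295,109), the knob top at about (296,199), the blue hub at (124,102) and the blue knob off to the left near (10,110). Next I'll triangulate.

```bash
cat >> h.py <<'E'
from scipy.spatial.transform import Rotation as Ro
def wcloud(d,pos,q):
    f=210/np.tan(np.radians(float(d["fov_y"]))/2); M=np.array(d["mount"])
    v,u=np.mgrid[0:420,0:560]; z=d["z_map"]
    P=np.stack([(u-d["cx"])/f*z,(v-d["cy"])/f*z,z],-1)
    T=P@M[:3,:3].T+M[:3,3]
    R=Ro.from_quat([q[1],q[2],q[3],q[0]]).as_matrix()
    return T@R.T+pos
E
python3 - <<'E'
from h import *
d=np.load("w1.npz"); W=wcloud(d,d["pos"],d["q"])
hsv=cv2.cvtColor(d["pixels"],cv2.COLOR_RGB2HSV); H,S,V=[hsv[...,i].astype(int) for i in range(3)]
z=W[...,2]; X=W[...,0]; Y=W[...,1]
row=np.arange(420)[:,None]<240
for k,m in {"knob":(z>128)&(z<140)&row,"redhub":((H<6)|(H>174))&(S>150)&(z>89.5)&(z<96)&row,"yellow":(abs(H-26)<6)&(S>180)&(z>60)&(z<85)&row,
 "bluehub":(abs(H-110)<12)&(S>130)&(z>89.5)&(z<100)&row,"greydisc":(S<60)&(V<150)&(V>60)&(z>68)&(z<78)&row}.items():
    nn,lab,st,ce=cv2.connectedComponentsWithStats(m.astype(np.uint8))
    for i in range(1,nn):
        if st[i,4]>60:
            q=W[lab==i]; c,r=cv2.minEnclosingCircle(q[:,:2].astype(np.float32)); print(k,st[i,4],ce[i].round(0),"mean",q.mean(0).round(1),"min/max",q.min(0).round(0),q.max(0).round(0),"circ",np.round(c,1),round(r,1))
E
```

```text
knob 682 [ 12. 112.] mean [601.1 124.2 133.6] min/max [590. 116. 128.] [612. 135. 137.] circ [600.7 126.8] 11.1
knob 533 [296. 197.] mean [537.8 -93.2 133.8] min/max [ 526. -104.  128.] [548. -83. 136.] circ [536.8 -93.3] 10.8
redhub 1740 [295. 110.] mean [605.5 -91.3  91.8] min/max [ 567. -112.   90.] [627. -70.  94.] circ [597.1 -92.2] 30.0
yellow 6453 [294. 101.] mean [612.2 -91.1  71.9] min/max [ 559. -141.   69.] [656. -43.  75.] circ [606.7 -91.4] 49.4
bluehub 2317 [114. 103.] mean [608.4  67.3  91.7] min/max [588.  37.  90.] [631. 130.  96.] circ [604.8  83.4] 47.1
greydisc 61 [29.  8.] mean [685.7 140.4  70.7] min/max [677. 136.  69.] [691. 143.  73.] circ [683.9 141.2] 7.3
greydisc 74 [389.   3.] mean [ 694.5 -170.5   71.7] min/max [ 691. -175.   69.] [ 697. -167.   73.] circ [ 695.2 -170.8] 4.3
greydisc 76 [79. 13.] mean [682.6  97.6  70.9] min/max [679.  88.  69.] [686. 104.  73.] circ [683.   96.2] 7.9
greydisc 88 [72. 31.] mean [668.3 106.3  70.5] min/max [664.  99.  69.] [673. 113.  72.] circ [668.9 106.2] 7.4
greydisc 101 [44. 40.] mean [660.6 132.9  70.7] min/max [656. 126.  69.] [666. 140.  72.] circ [661.9 133.2] 7.3
greydisc 6830 [138.  98.] mean [612.1  53.9  72.1] min/max [558.   8.  69.] [660. 110.  75.] circ [609.1  59.1] 51.3
greydisc 71 [ 66. 192.] mean [520.4 138.1  71.7] min/max [515. 133.  69.] [525. 145.  74.] circ [519.1 139.4] 7.1
```

```bash
python3 -m creep '[[0.07,-0.12,0,0,0,0],[0.13,-0.23,0,0,0,0],[0.13,-0.23,-0.3,0,0,0],[0.13,-0.23,-0.7,0,0,0],[0.13,-0.23,-1.1,0,0,0],[0.13,-0.23,-1.4,0,0,0],[0.13,-0.23,-1.7,0,0,0],[0.13,-0.23,-2.0,0,0,0],[0.13,-0.23,-2.2,0,0,0],[0.13,-0.23,-2.4,0,0,0],[0.13,-0.23,-2.54,0,0,0],[0.13,-0.23,-2.54,0,0,0]]'; python3 - <<'E'
from h import *
o=arm.observe()
print(o['joint_pos'].round(2),o['position'],o['tool_rot'].round(3),o['force'].round(2))
for n in ("wrist","scene"):
    d=viewer.get_image(n); cv2.imwrite(f"pics/{n}2.png",d["pixels"][:,:,::-1])
E
```

```text
time: 5.05
position: [536.6, -93.5, 113.0]
tool_rot: [-0.0, 1.0, 0.01, -0.0]
force: [0.3, 0.2, 0.2]
finger_gap: 0.499
[-0.6   0.64  1.02  1.97 -0.69  0.93 -0.78] [536.58099931 -93.47967402 113.03126848] [-0.    1.    0.01 -0.  ] [0.31 0.2  0.2 ]
```

View pics/wrist2.png

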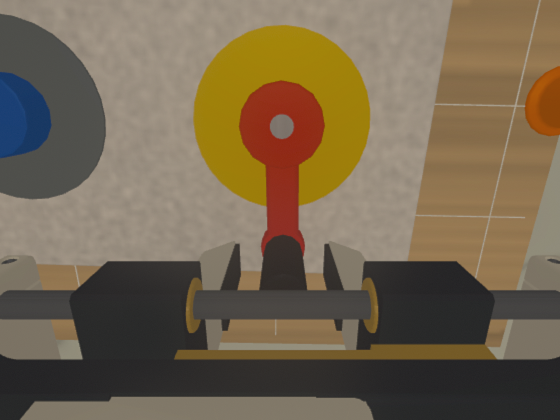

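The knob sits between the pads, at about (283,265) in the wrist view. I'll narrow the gap to 30 mm and work out the arc.

```bash
cat > arc.py <<'E'
import numpy as np,sys
# axis, radius, lead, betas(rad world ccw from -x), ref tcp, ref beta
def rows(ax,R,lead,bs,ref,b0):
    for b in bs:
        p=np.array(ax)+R*np.array([-np.cos(b),-np.sin(b)])+lead*np.array([np.sin(b),-np.cos(b)])
        s=(p-np.array(ref))/50
        print(f"[{s[0]:.2f},{s[1]:.2f},0,0,0,{np.degrees(b-b0):.1f}],",end="")
    print()
E
python3 -m creep '[[0,0,0,0,0,0],[0,0,0,0,0,0],[0,0,0,0,0,0],[0,0,0,0,0,0]]' 0.35
python3 -c "
from arc import *
bs=np.linspace(0,.8,25)[1:]
rows((606.5,-91.5),70,4,bs[:12],(536.6,-93.4),0.0)
p=np.array([606.5,-91.5])+70*np.array([-np.cos(.4),-np.sin(.4)])+4*np.array([np.sin(.4),-np.cos(.4)])
rows((606.5,-91.5),70,4,bs[12:],p,.4)"
```

```text
time: 5.55
position: [537.0, -93.6, 113.9]
tool_rot: [0.0, 1.0, 0.01, 0.0]
force: [-1.0, 0.3, -0.0]
finger_gap: 0.329
[0.00,-0.09,0,0,0,1.9],[0.01,-0.14,0,0,0,3.8],[0.01,-0.18,0,0,0,5.7],[0.02,-0.23,0,0,0,7.6],[0.03,-0.27,0,0,0,9.5],[0.04,-0.32,0,0,0,11.5],[0.05,-0.36,0,0,0,13.4],[0.07,-0.41,0,0,0,15.3],[0.08,-0.45,0,0,0,17.2],[0.10,-0.50,0,0,0,19.1],[0.12,-0.54,0,0,0,21.0],[0.14,-0.58,0,0,0,22.9],
[0.02,-0.04,0,0,0,1.9],[0.04,-0.08,0,0,0,3.8],[0.07,-0.12,0,0,0,5.7],[0.09,-0.16,0,0,0,7.6],[0.12,-0.20,0,0,0,9.5],[0.15,-0.24,0,0,0,11.5],[0.18,-0.27,0,0,0,13.4],[0.21,-0.31,0,0,0,15.3],[0.24,-0.34,0,0,0,17.2],[0.27,-0.38,0,0,0,19.1],[0.31,-0.41,0,0,0,21.0],[0.34,-0.44,0,0,0,22.9],
```

```bash
python3 -m creep '[[0,-0.05,0,0,0,2],[0.01,-0.1,0,0,0,4],[0.01,-0.15,0,0,0,6],[0.02,-0.2,0,0,0,8],[0.03,-0.25,0,0,0,10],[0.04,-0.3,0,0,0,12],[0.05,-0.35,0,0,0,14],[0.07,-0.4,0,0,0,16],[0.08,-0.44,0,0,0,17],[0.1,-0.49,0,0,0,19],[0.12,-0.54,0,0,0,21],[0.14,-0.58,0,0,0,23]]' ; python3 - <<'E'
from h import *
o=arm.observe()
print(o['joint_pos'].round(2),o['position'],o['tool_rot'].round(3),o['force'].round(2))
E
```

```text
time: 6.75
position: [543.5, -122.0, 113.6]
tool_rot: [-0.001, 0.978, 0.21, -0.0]
force: [-2.9, 3.9, 2.6]
finger_gap: 0.326
[-0.48  0.61  0.89  1.93 -0.61  0.9  -0.42] [ 543.50393793 -122.02139623  113.63351833] [-0.001  0.978  0.21  -0.   ] [-2.92  3.88  2.59]
```

```bash
python3 -m creep '[[0.02,-0.04,0,0,0,2],[0.04,-0.08,0,0,0,4],[0.07,-0.12,0,0,0,6],[0.09,-0.16,0,0,0,8],[0.12,-0.2,0,0,0,10],[0.15,-0.24,0,0,0,12],[0.18,-0.27,0,0,0,13],[0.21,-0.31,0,0,0,15],[0.24,-0.34,0,0,0,17],[0.27,-0.38,0,0,0,19],[0.31,-0.41,0,0,0,21],[0.34,-0.44,0,0,0,23]]' ; cat > st.py <<'E'
from h import *
import sys
o=arm.observe(); p=o['position']; F=o['force']
ax=np.array([606.5,-91.5]) if sys.argv[1]=='r' else np.array([609,59.])
q=o['tool_rot']; R=Ro.from_quat([q[1],q[2],q[3],q[0]]).as_matrix()
v=p[:2]-ax; b=np.arctan2(-v[1],-v[0]); t=np.array([np.sin(b),-np.cos(b)])
print("t",round(o['time'],2),"p",p.round(1),"r",np.hypot(*v).round(1),"beta_tcp",b.round(3),"toolyaw",(np.degrees(np.arctan2(R[1,1],R[0,1]))+90).round(1),"Ftan",(F[:2]@t).round(2),"Frad",(F[:2]@v/np.hypot(*v)).round(2),"Fz",F[2].round(1),"j",o['joint_pos'].round(2))
E
python3 st.py r
```

```text
time: 7.95
position: [560.8, -144.9, 113.6]
tool_rot: [-0.0, 0.916, 0.401, -0.0]
force: [-3.6, 2.4, 1.5]
finger_gap: 0.322
t 7.95 p [ 560.8 -144.9  113.6] r 70.3 beta_tcp 0.863 toolyaw 47.3 Ftan -4.35 Frad 0.51 Fz 1.5 j [-0.36  0.6   0.77  1.87 -0.53  0.89 -0.08]
```

```bash
cat > chk.py <<'E'
# exit 1 (stop chain) if tangential load exceeds limit
from h import *
import sys
o=arm.observe(); p=o['position']; F=o['force']
ax=np.array([606.5,-91.5]) if sys.argv[1]=='r' else np.array([609,59.])
v=p[:2]-ax; b=np.arctan2(-v[1],-v[0]); t=np.array([np.sin(b),-np.cos(b)])
ft=F[:2]@t
print("   b",b.round(3),"r",np.hypot(*v).round(1),"Ftan",ft.round(2),"|F|",np.linalg.norm(F).round(1))
sys.exit(1 if abs(ft)>float(sys.argv[2]) or np.linalg.norm(F)>10 else 0)
E
python3 -c "
from arc import *
b=.863
for i in range(30):
    m=b+1/70; print(round(b,3),(2*np.sin(m)/50).round(3),(-2*np.cos(m)/50).round(3)); b+=2/70
"
python3 -m creep '[[0.015,-0.013,0,0,0,0.8],[0.031,-0.026,0,0,0,1.6],[0.031,-0.026,0,0,0,1.6]]' >/dev/null && python3 chk.py r 7 && python3 -m creep '[[0.016,-0.012,0,0,0,0.8],[0.031,-0.025,0,0,0,1.6],[0.031,-0.025,0,0,0,1.6]]' >/dev/null && python3 chk.py r 7 && python3 -m creep '[[0.016,-0.012,0,0,0,0.8],[0.032,-0.024,0,0,0,1.6],[0.032,-0.024,0,0,0,1.6]]' >/dev/null && python3 chk.py r 7; python3 st.py r
```

```text
0.863 0.031 -0.026
0.892 0.031 -0.025
0.92 0.032 -0.024
0.949 0.033 -0.023
0.977 0.033 -0.022
1.006 0.034 -0.021
1.034 0.035 -0.02
1.063 0.035 -0.019
1.092 0.036 -0.018
1.12 0.036 -0.017
1.149 0.037 -0.016
1.177 0.037 -0.015
1.206 0.038 -0.014
1.234 0.038 -0.013
1.263 0.038 -0.012
1.292 0.039 -0.01
1.32 0.039 -0.009
1.349 0.039 -0.008
1.377 0.039 -0.007
1.406 0.04 -0.006
1.434 0.04 -0.005
1.463 0.04 -0.004
1.492 0.04 -0.003
1.52 0.04 -0.001
1.549 0.04 -0.0
1.577 0.04 0.001
1.606 0.04 0.002
1.634 0.04 0.003
1.663 0.04 0.004
1.692 0.04 0.005
   b 0.891 r 70.4 Ftan -3.98 |F| 4.5
   b 0.918 r 70.3 Ftan -5.32 |F| 5.8
   b 0.946 r 70.4 Ftan -4.83 |F| 5.3
t 8.85 p [ 565.3 -148.6  113.6] r 70.4 beta_tcp 0.946 toolyaw 52.0 Ftan -4.83 Frad 2.16 Fz -0.7 j [-0.34  0.6   0.75  1.86 -0.51  0.89 -0.01]
```

```bash

python3 -m creep '[[0.016,-0.012,0,0,0,0.8],[0.033,-0.023,0,0,0,1.6],[0.033,-0.023,0,0,0,1.6]]' >/dev/null && python3 chk.py r 7 && python3 -m creep '[[0.016,-0.011,0,0,0,0.8],[0.033,-0.022,0,0,0,1.6],[0.033,-0.022,0,0,0,1.6]]' >/dev/null && python3 chk.py r 7 && python3 -m creep '[[0.017,-0.01,0,0,0,0.8],[0.034,-0.021,0,0,0,1.6],[0.034,-0.021,0,0,0,1.6]]' >/dev/null && python3 chk.py r 7 && python3 -m creep '[[0.017,-0.01,0,0,0,0.8],[0.035,-0.02,0,0,0,1.6],[0.035,-0.02,0,0,0,1.6]]' >/dev/null && python3 chk.py r 7 && python3 -m creep '[[0.017,-0.01,0,0,0,0.8],[0.035,-0.019,0,0,0,1.6],[0.035,-0.019,0,0,0,1.6]]' >/dev/null && python3 chk.py r 7 && python3 -m creep '[[0.018,-0.009,0,0,0,0.8],[0.036,-0.018,0,0,0,1.6],[0.036,-0.018,0,0,0,1.6]]' >/dev/null && python3 chk.py r 7 && python3 -m creep '[[0.018,-0.009,0,0,0,0.8],[0.036,-0.017,0,0,0,1.6],[0.036,-0.017,0,0,0,1.6]]' >/dev/null && python3 chk.py r 7 && python3 -m creep '[[0.018,-0.008,0,0,0,0.8],[0.037,-0.016,0,0,0,1.6],[0.037,-0.016,0,0,0,1.6]]' >/dev/null && python3 chk.py r 7; python3 st.py r
```

```text
b 0.975 r 70.4 Ftan -3.94 |F| 5.2
   b 1.003 r 70.5 Ftan -4.9 |F| 5.3
   b 1.033 r 70.6 Ftan -5.2 |F| 5.7
   b 1.061 r 70.6 Ftan -4.31 |F| 4.9
   b 1.09 r 70.6 Ftan -5.21 |F| 5.6
   b 1.118 r 70.6 Ftan -4.59 |F| 4.9
   b 1.147 r 70.7 Ftan -3.77 |F| 4.3
   b 1.176 r 70.7 Ftan -4.21 |F| 4.8
t 11.25 p [ 579.3 -156.8  113.6] r 70.7 beta_tcp 1.176 toolyaw 64.7 Ftan -4.21 Frad 2.02 Fz -1.0 j [-0.28  0.6   0.68  1.82 -0.47  0.89  0.18]
```

```bash

python3 -m creep '[[0.018,-0.007,0,0,0,0.8],[0.037,-0.015,0,0,0,1.6],[0.037,-0.015,0,0,0,1.6]]' >/dev/null && python3 chk.py r 7 && python3 -m creep '[[0.019,-0.007,0,0,0,0.8],[0.038,-0.014,0,0,0,1.6],[0.038,-0.014,0,0,0,1.6]]' >/dev/null && python3 chk.py r 7 && python3 -m creep '[[0.019,-0.006,0,0,0,0.8],[0.038,-0.012,0,0,0,1.6],[0.038,-0.012,0,0,0,1.6]]' >/dev/null && python3 chk.py r 7 && python3 -m creep '[[0.019,-0.005,0,0,0,0.8],[0.038,-0.011,0,0,0,1.6],[0.038,-0.011,0,0,0,1.6]]' >/dev/null && python3 chk.py r 7 && python3 -m creep '[[0.019,-0.005,0,0,0,0.8],[0.039,-0.01,0,0,0,1.6],[0.039,-0.01,0,0,0,1.6]]' >/dev/null && python3 chk.py r 7 && python3 -m creep '[[0.02,-0.004,0,0,0,0.8],[0.039,-0.008,0,0,0,1.6],[0.039,-0.008,0,0,0,1.6]]' >/dev/null && python3 chk.py r 7 && python3 -m creep '[[0.02,-0.003,0,0,0,0.8],[0.039,-0.007,0,0,0,1.6],[0.039,-0.007,0,0,0,1.6]]' >/dev/null && python3 chk.py r 7 && python3 -m creep '[[0.02,-0.003,0,0,0,0.8],[0.039,-0.006,0,0,0,1.6],[0.039,-0.006,0,0,0,1.6]]' >/dev/null && python3 chk.py r 7; python3 st.py r
```

```text
b 1.204 r 70.8 Ftan -4.59 |F| 4.9
   b 1.233 r 70.8 Ftan -4.39 |F| 5.3
   b 1.261 r 70.8 Ftan -5.24 |F| 6.1
   b 1.29 r 70.9 Ftan -4.52 |F| 4.8
   b 1.318 r 70.9 Ftan -3.87 |F| 4.6
   b 1.346 r 70.9 Ftan -4.96 |F| 5.9
   b 1.374 r 70.9 Ftan -4.93 |F| 5.5
   b 1.402 r 71.0 Ftan -4.29 |F| 5.4
t 13.65 p [ 594.6 -161.5  113.6] r 71.0 beta_tcp 1.402 toolyaw 77.5 Ftan -4.29 Frad 3.26 Fz -0.0 j [-0.23  0.61  0.61  1.77 -0.43  0.9   0.36]
```

```bash

python3 -m creep '[[0.02,-0.003,0,0,0,0.8],[0.04,-0.005,0,0,0,1.6],[0.04,-0.005,0,0,0,1.6]]' >/dev/null && python3 chk.py r 7 && python3 -m creep '[[0.02,-0.002,0,0,0,0.8],[0.04,-0.004,0,0,0,1.6],[0.04,-0.004,0,0,0,1.6]]' >/dev/null && python3 chk.py r 7 && python3 -m creep '[[0.02,-0.001,0,0,0,0.8],[0.04,-0.002,0,0,0,1.6],[0.04,-0.002,0,0,0,1.6]]' >/dev/null && python3 chk.py r 7 && python3 -m creep '[[0.02,0,0,0,0,0.8],[0.04,-0.001,0,0,0,1.6],[0.04,-0.001,0,0,0,1.6]]' >/dev/null && python3 chk.py r 7 && python3 -m creep '[[0.02,0,0,0,0,0.8],[0.04,0.001,0,0,0,1.6],[0.04,0.001,0,0,0,1.6]]' >/dev/null && python3 chk.py r 7 && python3 -m creep '[[0.02,0.001,0,0,0,0.8],[0.04,0.002,0,0,0,1.6],[0.04,0.002,0,0,0,1.6]]' >/dev/null && python3 chk.py r 7 && python3 -m creep '[[0.02,0.002,0,0,0,0.8],[0.04,0.003,0,0,0,1.6],[0.04,0.003,0,0,0,1.6]]' >/dev/null && python3 chk.py r 7 && python3 -m creep '[[0.02,0.002,0,0,0,0.8],[0.04,0.004,0,0,0,1.6],[0.04,0.004,0,0,0,1.6]]' >/dev/null && python3 chk.py r 7; python3 st.py r
```

```text
b 1.431 r 71.0 Ftan -4.8 |F| 5.8
   b 1.459 r 71.0 Ftan -3.74 |F| 5.1
   b 1.487 r 71.0 Ftan -3.89 |F| 5.1
   b 1.516 r 71.0 Ftan -4.52 |F| 5.4
   b 1.545 r 70.9 Ftan -4.12 |F| 4.7
   b 1.573 r 70.9 Ftan -4.83 |F| 5.9
   b 1.602 r 70.8 Ftan -3.61 |F| 4.8
   b 1.631 r 70.7 Ftan -4.27 |F| 5.5
t 16.05 p [ 610.7 -162.1  113.8] r 70.7 beta_tcp 1.631 toolyaw 90.3 Ftan -4.27 Frad 3.36 Fz -0.7 j [-0.19  0.62  0.55  1.73 -0.39  0.91  0.53]
```

```bash

python3 -m creep '[[0.02,0.001,0,0,0,0.8],[0.04,0.003,0,0,0,1.6],[0.04,0.003,0,0,0,1.6]]' >/dev/null && python3 chk.py r 7 && python3 -m creep '[[0.02,0.002,0,0,0,0.8],[0.04,0.004,0,0,0,1.6],[0.04,0.004,0,0,0,1.6]]' >/dev/null && python3 chk.py r 7 && python3 -m creep '[[0.02,0.002,0,0,0,0.8],[0.04,0.005,0,0,0,1.6],[0.04,0.005,0,0,0,1.6]]' >/dev/null && python3 chk.py r 7 && python3 -m creep '[[0.02,0.003,0,0,0,0.8],[0.04,0.006,0,0,0,1.6],[0.04,0.006,0,0,0,1.6]]' >/dev/null && python3 chk.py r 7 && python3 -m creep '[[0.02,0.004,0,0,0,0.8],[0.04,0.007,0,0,0,1.6],[0.04,0.007,0,0,0,1.6]]' >/dev/null && python3 chk.py r 7 ; python3 st.py r
```

```text
b 1.66 r 70.8 Ftan -4.36 |F| 6.0
   b 1.678 r 70.7 Ftan -7.63 |F| 7.9
t 16.65 p [ 614.  -161.8  113.7] r 70.7 beta_tcp 1.678 toolyaw 93.5 Ftan -7.63 Frad 1.56 Fz 1.3 j [-0.18  0.62  0.53  1.72 -0.38  0.91  0.57]
```

```bash

python3 -m creep '[[0.01,0.001,0,0,0,0],[0.01,0.001,0,0,0,0],[0.01,0.001,0,0,0,0]]' >/dev/null; python3 chk.py r 12 ;  python3 -m creep '[[0.01,0.001,0,0,0,0],[0.01,0.001,0,0,0,0],[0.01,0.001,0,0,0,0]]' >/dev/null ; python3 chk.py r 12; python3 st.py r
```

```text
b 1.679 r 70.7 Ftan -8.63 |F| 9.2
   b 1.68 r 70.8 Ftan -8.99 |F| 9.8
t 17.25 p [ 614.2 -161.8  113.7] r 70.8 beta_tcp 1.68 toolyaw 93.4 Ftan -8.99 Frad 2.15 Fz 3.3 j [-0.18  0.62  0.53  1.71 -0.38  0.92  0.57]
```

```bash

python3 -m creep '[[0.02,0.002,0,0,0,0],[0.02,0.002,0,0,0,0],[0.02,0.002,0,0,0,0]]' >/dev/null; python3 chk.py r 14 ;  python3 -m creep '[[0.02,0.002,0,0,0,0],[0.02,0.002,0,0,0,0],[0.02,0.002,0,0,0,0]]' >/dev/null ; python3 chk.py r 14; python3 st.py r
```

```text
b 1.684 r 70.8 Ftan -12.59 |F| 13.9
   b 1.687 r 70.9 Ftan -15.1 |F| 16.9
t 17.85 p [ 614.7 -161.9  113.6] r 70.9 beta_tcp 1.687 toolyaw 93.4 Ftan -15.1 Frad 0.55 Fz 7.6 j [-0.18  0.62  0.54  1.71 -0.38  0.92  0.57]
```

Stop felt clearly: force rose from 4 to 15 N over 0.7 mm at θ ≈ 1.64. Now I'll back off, open, rise, and go over the blue knob.

```bash

python3 -m creep '[[-0.04,0,0,0,0,0],[-0.08,-0.01,0,0,0,0],[-0.12,-0.01,0,0,0,0],[-0.12,-0.01,0,0,0,0],[-0.12,-0.01,0,0,0,0]]' 0.0; python3 st.py r
```

```text
time: 18.35
position: [612.4, -160.1, 113.9]
tool_rot: [0.0, 0.685, 0.729, 0.0]
force: [0.2, -0.1, 0.8]
finger_gap: 0.499
t 18.35 p [ 612.4 -160.1  113.9] r 68.8 beta_tcp 1.656 toolyaw 93.6 Ftan 0.21 Frad 0.17 Fz 0.8 j [-0.18  0.61  0.53  1.72 -0.38  0.91  0.57]
```

```bash

python3 -m creep '[[0,0,0.3,0,0,0],[0,0,0.7,0,0,0],[0,0,1.1,0,0,0],[0,0,1.5,0,0,0],[0,0.4,1.6,0,0,1],[-0.05,1.1,1.6,0,0,2],[-0.1,1.9,1.6,0,0,2],[-0.15,2.7,1.6,0,0,2],[-0.2,3.5,1.6,0,0,3],[-0.2,4.3,1.6,0,0,3],[-0.2,5,1.6,0,0,3],[-0.2,5,1.6,0,0,3]]'; python3 -m creep '[[0,0,0,0,0,0],[0,0,0,0,0,0]]'; python3 st.py b; python3 - <<'E'
from h import *
o=arm.observe()
d=viewer.get_image("wrist"); cv2.imwrite("pics/w3.png",d["pixels"][:,:,::-1])
np.savez("w3.npz",**{k:np.array(v) for k,v in d.items()},pos=o['position'],q=o['tool_rot'])
W=wcloud(d,o['position'],o['tool_rot'])
z=W[...,2]
m=(z>128)&(z<140)
nn,lab,st,ce=cv2.connectedComponentsWithStats(m.astype(np.uint8))
for i in range(1,nn):
    if st[i,4]>60:
        q=W[lab==i]; c,r=cv2.minEnclosingCircle(q[:,:2].astype(np.float32)); print(st[i,4],ce[i].round(0),q.mean(0).round(1),np.round(c,1),round(r,1))
E
```

```text
time: 19.55
position: [601.8, 97.0, 194.4]
tool_rot: [-0.001, 0.662, 0.749, 0.001]
force: [-0.2, 0.4, 0.3]
finger_gap: 0.5
time: 19.75
position: [602.2, 88.4, 194.5]
tool_rot: [0.001, 0.666, 0.746, 0.0]
force: [0.1, -0.6, 0.4]
finger_gap: 0.501
t 19.75 p [602.2  88.4 194.5] r 30.2 beta_tcp -1.344 toolyaw 96.5 Ftan 0.03 Frad -0.6 Fz 0.4 j [-0.61  0.48  0.56  1.71 -0.29  1.03  0.15]
831 [287. 170.] [600.7 128.9 133.8] [600.7 128.2] 10.8
```

View pics/w3.png

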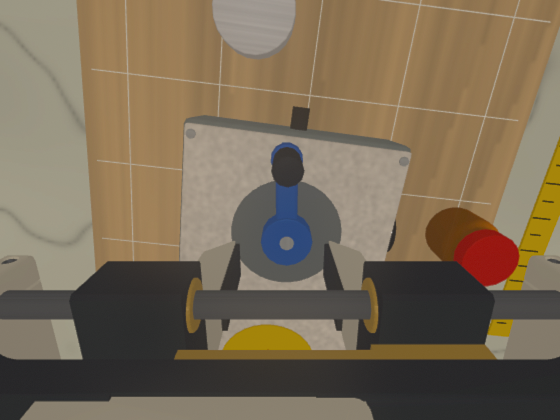

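The wrist view shows the blue knob top at (287,170), clear of the tin and jar. Its position is (600.7, 128.2). Next I lower over it and narrow the gap.

```bash

python3 -m creep '[[-0.01,0.2,0,0,0,0],[-0.02,0.5,0,0,0,0],[-0.03,0.78,0,0,0,0],[-0.03,0.78,0,0,0,0],[-0.03,0.78,-0.3,0,0,0],[-0.03,0.78,-0.6,0,0,0],[-0.03,0.78,-0.9,0,0,0],[-0.03,0.78,-1.2,0,0,0],[-0.03,0.78,-1.4,0,0,0],[-0.03,0.78,-1.62,0,0,0],[-0.03,0.78,-1.62,0,0,0],[-0.03,0.78,-1.62,0,0,0]]' && python3 st.py b; python3 -m creep '[[0,0,0,0,0,0],[0,0,0,0,0,0],[0,0,0,0,0,0],[0,0,0,0,0,0]]' 0.35; python3 st.py b
python3 -c "
from arc import *
ax=(609,59); b0=np.radians(-83.2)
pos=lambda b: np.array(ax)+70*np.array([-np.cos(b),-np.sin(b)])+4*np.array([np.sin(b),-np.cos(b)])
bs=b0+np.linspace(0,.9,28)[1:]
print(pos(b0))
rows(ax,70,4,bs[:12],pos(b0)-4*np.array([np.sin(b0),-np.cos(b0)]),b0)
rows(ax,70,4,bs[12:24],pos(bs[11]),bs[11])"
```

```text
time: 21.0
position: [600.5, 128.6, 112.7]
tool_rot: [0.0, 0.665, 0.746, -0.0]
force: [0.4, 1.1, -0.0]
finger_gap: 0.496
t 21.0 p [600.5 128.6 112.7] r 70.1 beta_tcp -1.45 toolyaw 96.6 Ftan -0.53 Frad 1.01 Fz -0.0 j [-0.64  0.58  0.5   1.77 -0.35  0.88  0.14]
time: 21.4
position: [600.5, 128.8, 113.0]
tool_rot: [0.0, 0.665, 0.747, 0.0]
force: [0.6, -0.3, 0.1]
finger_gap: 0.324
t 21.4 p [600.5 128.8 113. ] r 70.4 beta_tcp -1.45 toolyaw 96.6 Ftan -0.54 Frad -0.32 Fz 0.1 j [-0.64  0.58  0.5   1.77 -0.35  0.88  0.14]
[596.73986019 128.03396969]
[-0.13,-0.02,0,0,0,1.9],[-0.17,-0.03,0,0,0,3.8],[-0.22,-0.04,0,0,0,5.7],[-0.26,-0.05,0,0,0,7.6],[-0.31,-0.07,0,0,0,9.5],[-0.35,-0.09,0,0,0,11.5],[-0.39,-0.10,0,0,0,13.4],[-0.43,-0.12,0,0,0,15.3],[-0.48,-0.14,0,0,0,17.2],[-0.52,-0.17,0,0,0,19.1],[-0.56,-0.19,0,0,0,21.0],[-0.60,-0.21,0,0,0,22.9],
[-0.04,-0.03,0,0,0,1.9],[-0.08,-0.05,0,0,0,3.8],[-0.11,-0.08,0,0,0,5.7],[-0.15,-0.11,0,0,0,7.6],[-0.18,-0.14,0,0,0,9.5],[-0.22,-0.18,0,0,0,11.5],[-0.25,-0.21,0,0,0,13.4],[-0.28,-0.24,0,0,0,15.3],[-0.31,-0.28,0,0,0,17.2],[-0.34,-0.31,0,0,0,19.1],[-0.37,-0.35,0,0,0,21.0],[-0.40,-0.39,0,0,0,22.9],
```

```bash

python3 -m creep '[[-0.04,-0.005,0,0,0,1],[-0.08,-0.01,0,0,0,2],[-0.08,-0.01,0,0,0,2]]' >/dev/null && python3 chk.py b 7 && python3 -m creep '[[-0.02,-0.004,0,0,0,0.8],[-0.04,-0.007,0,0,0,1.6],[-0.04,-0.007,0,0,0,1.6]]' >/dev/null && python3 chk.py b 7 && python3 -m creep '[[-0.02,-0.004,0,0,0,0.8],[-0.04,-0.008,0,0,0,1.6],[-0.04,-0.008,0,0,0,1.6]]' >/dev/null && python3 chk.py b 7 && python3 -m creep '[[-0.02,-0.005,0,0,0,0.8],[-0.039,-0.01,0,0,0,1.6],[-0.039,-0.01,0,0,0,1.6]]' >/dev/null && python3 chk.py b 7 && python3 -m creep '[[-0.02,-0.005,0,0,0,0.8],[-0.039,-0.011,0,0,0,1.6],[-0.039,-0.011,0,0,0,1.6]]' >/dev/null && python3 chk.py b 7 && python3 -m creep '[[-0.02,-0.006,0,0,0,0.8],[-0.038,-0.012,0,0,0,1.6],[-0.038,-0.012,0,0,0,1.6]]' >/dev/null && python3 chk.py b 7 && python3 -m creep '[[-0.02,-0.006,0,0,0,0.8],[-0.038,-0.013,0,0,0,1.6],[-0.038,-0.013,0,0,0,1.6]]' >/dev/null && python3 chk.py b 7; python3 st.py b
```

```text
b -1.394 r 70.4 Ftan -2.0 |F| 2.3
   b -1.365 r 70.4 Ftan -3.48 |F| 3.6
   b -1.333 r 70.5 Ftan -2.93 |F| 3.0
   b -1.303 r 70.5 Ftan -2.43 |F| 2.6
   b -1.274 r 70.5 Ftan -2.85 |F| 3.9
   b -1.246 r 70.5 Ftan -2.77 |F| 3.3
   b -1.217 r 70.5 Ftan -2.45 |F| 3.7
t 23.5 p [584.5 125.1 112.8] r 70.5 beta_tcp -1.217 toolyaw 108.2 Ftan -2.45 Frad -1.59 Fz 2.2 j [-0.61  0.55  0.45  1.81 -0.31  0.85  0.3 ]
```

```bash

python3 -c "
from arc import *
ax=(609,59); p=lambda b: np.array(ax)+70.5*np.array([-np.cos(b),-np.sin(b)])
bs=-1.217+np.linspace(0,.78,25)[1:]
rows(ax,70.5,0,bs[:12],p(-1.217),-1.217); rows(ax,70.5,0,bs[12:],p(bs[11]),bs[11])"
```

```text
[-0.04,-0.02,0,0,0,1.9],[-0.08,-0.03,0,0,0,3.7],[-0.13,-0.05,0,0,0,5.6],[-0.17,-0.07,0,0,0,7.4],[-0.21,-0.10,0,0,0,9.3],[-0.25,-0.12,0,0,0,11.2],[-0.29,-0.14,0,0,0,13.0],[-0.32,-0.17,0,0,0,14.9],[-0.36,-0.20,0,0,0,16.8],[-0.40,-0.23,0,0,0,18.6],[-0.43,-0.25,0,0,0,20.5],[-0.47,-0.29,0,0,0,22.3],
[-0.03,-0.03,0,0,0,1.9],[-0.07,-0.06,0,0,0,3.7],[-0.10,-0.10,0,0,0,5.6],[-0.13,-0.13,0,0,0,7.4],[-0.16,-0.17,0,0,0,9.3],[-0.18,-0.20,0,0,0,11.2],[-0.21,-0.24,0,0,0,13.0],[-0.23,-0.28,0,0,0,14.9],[-0.26,-0.32,0,0,0,16.8],[-0.28,-0.36,0,0,0,18.6],[-0.30,-0.40,0,0,0,20.5],[-0.32,-0.44,0,0,0,22.3],
```

```bash

python3 -m creep '[[-0.04,-0.02,0,0,0,2],[-0.08,-0.03,0,0,0,4],[-0.13,-0.05,0,0,0,6],[-0.17,-0.07,0,0,0,7],[-0.21,-0.1,0,0,0,9],[-0.25,-0.12,0,0,0,11],[-0.29,-0.14,0,0,0,13],[-0.32,-0.17,0,0,0,15],[-0.36,-0.2,0,0,0,17],[-0.4,-0.23,0,0,0,19],[-0.43,-0.25,0,0,0,20],[-0.47,-0.29,0,0,0,22]]' >/dev/null && python3 chk.py b 7 && python3 -m creep '[[-0.03,-0.03,0,0,0,2],[-0.07,-0.06,0,0,0,4],[-0.1,-0.1,0,0,0,6],[-0.13,-0.13,0,0,0,7],[-0.16,-0.17,0,0,0,9],[-0.18,-0.2,0,0,0,11],[-0.21,-0.24,0,0,0,13],[-0.23,-0.28,0,0,0,15],[-0.26,-0.32,0,0,0,17],[-0.28,-0.36,0,0,0,19],[-0.3,-0.4,0,0,0,21],[-0.32,-0.44,0,0,0,22]]'; python3 st.py b;  python3 -c "
import numpy as np
b=-.44
for i in range(14):
    m=b+1/70; print(round(b,3),(2*np.sin(m)/50).round(3),(-2*np.cos(m)/50).round(3)); b+=2/70
"
```

```text
b -0.825 r 70.8 Ftan -3.47 |F| 3.9
time: 25.9
position: [544.7, 89.2, 112.7]
tool_rot: [-0.0, 0.24, 0.971, 0.0]
force: [1.3, 2.9, 1.1]
finger_gap: 0.324
t 25.9 p [544.7  89.2 112.7] r 71.0 beta_tcp -0.439 toolyaw 152.3 Ftan -3.19 Frad 0.03 Fz 1.1 j [-0.44  0.46  0.24  1.91 -0.15  0.78  0.98]
-0.44 -0.017 -0.036
-0.411 -0.015 -0.037
-0.383 -0.014 -0.037
-0.354 -0.013 -0.038
-0.326 -0.012 -0.038
-0.297 -0.011 -0.038
-0.269 -0.01 -0.039
-0.24 -0.009 -0.039
-0.211 -0.008 -0.039
-0.183 -0.007 -0.039
-0.154 -0.006 -0.04
-0.126 -0.004 -0.04
-0.097 -0.003 -0.04
-0.069 -0.002 -0.04
```

```bash

python3 -m creep '[[-0.009,-0.018,0,0,0,0.8],[-0.017,-0.036,0,0,0,1.6],[-0.025,-0.054,0,0,0,2.4],[-0.032,-0.073,0,0,0,3.2],[-0.032,-0.073,0,0,0,3.2]]' >/dev/null && python3 chk.py b 6.5 && python3 -m creep '[[-0.007,-0.018,0,0,0,0.8],[-0.014,-0.037,0,0,0,1.6],[-0.021,-0.056,0,0,0,2.4],[-0.027,-0.075,0,0,0,3.2],[-0.027,-0.075,0,0,0,3.2]]' >/dev/null && python3 chk.py b 6.5 && python3 -m creep '[[-0.006,-0.019,0,0,0,0.8],[-0.012,-0.038,0,0,0,1.6],[-0.012,-0.038,0,0,0,1.6]]' >/dev/null && python3 chk.py b 6.5 && python3 -m creep '[[-0.006,-0.019,0,0,0,0.8],[-0.011,-0.038,0,0,0,1.6],[-0.011,-0.038,0,0,0,1.6]]' >/dev/null && python3 chk.py b 6.5 && python3 -m creep '[[-0.005,-0.019,0,0,0,0.8],[-0.01,-0.039,0,0,0,1.6],[-0.01,-0.039,0,0,0,1.6]]' >/dev/null && python3 chk.py b 6.5 && python3 -m creep '[[-0.005,-0.019,0,0,0,0.8],[-0.009,-0.039,0,0,0,1.6],[-0.009,-0.039,0,0,0,1.6]]' >/dev/null && python3 chk.py b 6.5 && python3 -m creep '[[-0.004,-0.019,0,0,0,0.8],[-0.008,-0.039,0,0,0,1.6],[-0.008,-0.039,0,0,0,1.6]]' >/dev/null && python3 chk.py b 6.5; python3 st.py b
```

```text
b -0.378 r 70.9 Ftan -4.18 |F| 4.9
   b -0.317 r 70.5 Ftan -3.21 |F| 4.0
   b -0.289 r 70.5 Ftan -2.77 |F| 3.3
   b -0.261 r 70.4 Ftan -2.8 |F| 3.4
   b -0.233 r 70.5 Ftan -2.63 |F| 3.1
   b -0.206 r 70.4 Ftan -3.16 |F| 3.6
   b -0.177 r 70.5 Ftan -3.37 |F| 4.0
t 28.4 p [539.6  71.4 112.7] r 70.5 beta_tcp -0.177 toolyaw 166.6 Ftan -3.37 Frad 1.57 Fz -1.5 j [-0.36  0.45  0.18  1.93 -0.11  0.77  1.22]
```

Expected contact with the stop at β_tcp ≈ -0.11.

```bash

python3 -m creep '[[-0.003,-0.02,0,0,0,0.8],[-0.006,-0.039,0,0,0,1.6],[-0.006,-0.039,0,0,0,1.6]]' >/dev/null && python3 chk.py b 6 && python3 -m creep '[[-0.003,-0.02,0,0,0,0.8],[-0.005,-0.04,0,0,0,1.6],[-0.005,-0.04,0,0,0,1.6]]' >/dev/null && python3 chk.py b 6 && python3 -m creep '[[-0.002,-0.02,0,0,0,0.8],[-0.004,-0.04,0,0,0,1.6],[-0.004,-0.04,0,0,0,1.6]]' >/dev/null && python3 chk.py b 6 && python3 -m creep '[[-0.002,-0.02,0,0,0,0.8],[-0.003,-0.04,0,0,0,1.6],[-0.003,-0.04,0,0,0,1.6]]' >/dev/null && python3 chk.py b 6 && python3 -m creep '[[-0.001,-0.02,0,0,0,0.8],[-0.002,-0.04,0,0,0,1.6],[-0.002,-0.04,0,0,0,1.6]]' >/dev/null && python3 chk.py b 6; python3 st.py b
```

```text
b -0.149 r 70.5 Ftan -3.21 |F| 3.7
   b -0.121 r 70.5 Ftan -3.19 |F| 3.9
   b -0.092 r 70.5 Ftan -2.81 |F| 3.7
   b -0.082 r 70.1 Ftan -8.23 |F| 8.9
t 29.6 p [539.2  64.8 112.8] r 70.1 beta_tcp -0.082 toolyaw 173.1 Ftan -8.23 Frad 1.31 Fz -3.1 j [-0.33  0.45  0.15  1.93 -0.09  0.77  1.32]
```

```bash

python3 -m creep '[[0,-0.02,0,0,0,0],[0,-0.02,0,0,0,0],[0,-0.02,0,0,0,0]]' >/dev/null; python3 chk.py b 12 && python3 -m creep '[[0,-0.02,0,0,0,0],[0,-0.02,0,0,0,0],[0,-0.02,0,0,0,0]]' >/dev/null && python3 chk.py b 12; python3 st.py b
```

```text
b -0.08 r 70.1 Ftan -10.05 |F| 10.5
t 29.9 p [539.1  64.6 112.8] r 70.1 beta_tcp -0.08 toolyaw 173.1 Ftan -10.05 Frad 1.1 Fz -2.8 j [-0.33  0.45  0.15  1.93 -0.09  0.77  1.32]
```

```bash

python3 -m creep '[[0,-0.02,0,0,0,0],[0,-0.03,0,0,0,0],[0,-0.03,0,0,0,0]]' >/dev/null; python3 chk.py b 14; python3 -m creep '[[0,0.04,0,0,0,0],[0,0.08,0,0,0,0],[0,0.12,0,0,0,0],[0,0.12,0,0,0,0],[0,0.12,0,0,0,0]]' 0.0; python3 -m creep '[[0,0,0.3,0,0,0],[0,0,0.7,0,0,0],[0,0,1.1,0,0,0],[0,0,1.6,0,0,0],[-0.5,0,2.2,0,0,0],[-1,0,2.6,0,0,0],[-1.6,0,2.8,0,0,0],[-2.2,0,2.8,0,0,0],[-2.2,0,2.8,0,0,0],[-2.2,0,2.8,0,0,0],[-2.2,0,2.8,0,0,0]]'; python3 st.py b; python3 - <<'E'
from h import *
for n in ("top","scene"):
    c=cam(n); d=c[0]; W=cloud(*c); cv2.imwrite(f"pics/{n}9.png",d["pixels"][:,:,::-1])
    z=W[...,2]; inb=(W[...,0]>450)&(W[...,0]<900)&(abs(W[...,1])<500)
    m=(z>122)&(z<145)&inb
    nn,lab,st,ce=cv2.connectedComponentsWithStats(m.astype(np.uint8))
    for i in range(1,nn):
        if st[i,4]>25: print(n,st[i,4],ce[i].round(0),W[lab==i].mean(0).round(1))
E
```

```text
b -0.077 r 70.1 Ftan -13.21 |F| 13.7
time: 30.7
position: [539.0, 66.8, 112.8]
tool_rot: [0.0, 0.061, 0.998, -0.0]
force: [0.0, -1.1, 0.9]
finger_gap: 0.5
time: 31.8
position: [429.7, 67.1, 252.8]
tool_rot: [0.0, 0.062, 0.998, 0.0]
force: [0.3, 0.2, 0.2]
finger_gap: 0.497
t 31.8 p [429.7  67.1 252.8] r 179.4 beta_tcp -0.045 toolyaw 172.9 Ftan -0.21 Frad -0.34 Fz 0.2 j [-0.41  0.11  0.15  2.   -0.02  1.04  1.19]
top 90 [365. 227.] [ 607.1 -158.5  132.1]
top 90 [254. 260.] [538.3  71.  133.2]
scene 89 [246. 167.] [541.6  66.1 133.1]
scene 114 [216. 262.] [ 611.  -163.7  133. ]
```

View pics/scene9.png

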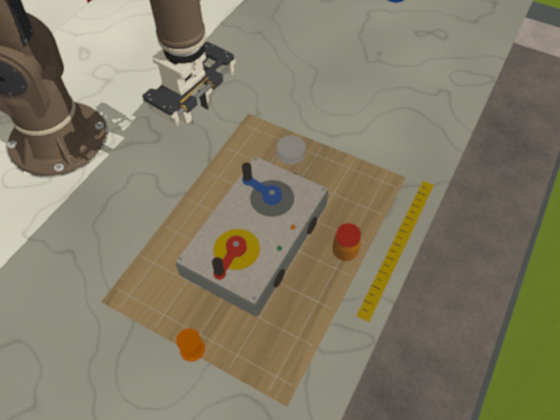

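View pics/top9.png

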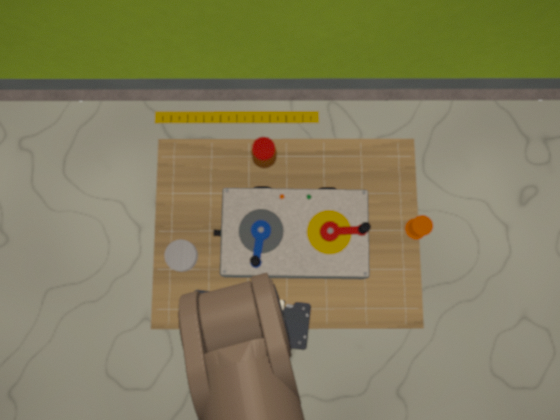

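Both views show the red arm along -y (knob at 365,227 in the top view) and the blue arm nearly along -x (knob at 254,260). The tin, jar and spool are at their original pixels and the hand is clear.

```bash
python3 -c "
from rig import arm
print(arm.close_job())"
```

```text
the job is handed in; nothing more can be done
None
```

The supply box is changed over to the pressing iron, and I handed the job in at about 32 s of the 72 s allowed; no verdict was reported.

- **Red isolator:** I pushed it anticlockwise between loosely open fingers, in 2 mm steps once it could be near its stop. I felt the stop at about 1.64 rad: the push rose from about 4.5 N to 15 N while the knob moved only about 0.7 mm more.
- **Blue selector:** I then turned it anticlockwise. It moved freely past the lock point and came onto its stop, where I pressed up to about 13 N.
- **Last checks:** Both camera views showed the red arm along the box's -y and the blue arm nearly along -x. The spool, jar and tin were where they started. The hand was clear, with no force on it beyond noise.
- **Disagreement:** The two fixed cameras differ by about 4 to 5 mm. I worked from the closer wrist view, and the average of the two fixed views agreed with it. The selector's stop was felt about 0.03 rad beyond where I had worked it out to be, which is within measuring error.

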